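# Press the cap of a filter cartridge home in a bar clamp

### The job

In the bar clamp lies a filter cartridge whose cap still stands proud. Pump the trigger (squeeze it towards the handle, let it go, again) until the pad has pressed the cap fully home, and stop squeezing as soon as it is home, so that the cartridge is not crushed. Then press the release lever gently, without forcing it against its stop, and slide the clamp's head all the way back with it, leaving the capped cartridge in its cradle and the other things where they are.

Things in the scene. Friction and masses are not known exactly. Their poses are not given: they have to be found in the camera images.
- clamp: Bar clamp screwed to the counter. Origin at counter level under the middle of its 420 x 75 mm foot; x runs along the toothed bar (top 56 mm up) to the fixed jaw (face at x = 190 mm), z up. V-cradles at x = 132 and 168 mm hold the cartridge, axis 82 mm up. The sliding head carries, from rear (-x) to front: release lever, upright handle, upright trigger, jaw plate (top 107 mm up), pad.
- head (a joint): Place of the head on the bar, m: 0 = all the way back (home stop), up to 0.07 towards the fixed jaw. Ratchet of 5 mm pitch: moves forward only, and back (with about 2 N) only while the release lever is pressed. With head = 0 the handle's back is at clamp x = -95 mm, the trigger's front at -28, the pad face at +38. Pad just touching the home cap: head about 0.050.
- trigger (a joint): Angle of the trigger, rad: 0 = let go (upright; a spring returns it), 0.30 = fully squeezed, hard stop, top moved back to the handle. Pivot 18 mm above the counter. A full squeeze drives the head 10 to 15 mm. Push it back with a fingertip: 4 to 8 N with the pad free, 9 to 11 N while the cap slides, then climbing: 15 N gives about 15 N at the pad. Squeezing it against the handle takes half as much.
- trigger_face (a point): Middle of the trigger's front (+x) face, 118 mm above the counter, on the clamp's centre line. Trigger 26 mm wide, 12 mm thick, grip from 83 to 139 mm above the counter; 40 mm free ahead of it to the jaw plate. 67 mm over trigger and handle when let go, 37 mm squeezed. Moves with trigger and head.
- handle_back (a point): Point in the middle of the fixed handle's back (-x) face, 118 mm above the counter, 26 mm wide; handle 15 mm thick, top 137 mm above the counter. Moves with the head.
- release (a joint): Angle of the release lever, rad: 0 = at rest (sprung), 0.30 = fully down, hard stop. The ratchet is free above about 0.16, that is 7 mm down at the paddle; the stop is at 13 to 14 mm. Pressing takes 3 to 6 N, up to about 15 N while the clamp is loaded; the head jumps back a few mm when it frees.
- paddle: Paddle of the release lever: level steel plate 56 mm long (x), 30 mm wide, behind the handle, top 85 mm above the counter, with a 9 mm upturned end at its rear. Origin = the lever's pivot, not the plate: 75 mm up, at clamp x = -105 mm with head = 0. A fingertip on the plate against the upturned end can press it and drag the head back (-x).
- paddle_top (a point): Point on top of the paddle plate, on the centre line, 16 mm ahead of the upturned end's face and 56 mm behind the handle's back face; 85 mm above the counter at rest. Moves with lever and head.
- pad: Round rubber pad of the head, 36 mm across, on a spring of about 2.5 N per mm; origin 8 mm behind the middle of its face, 82 mm above the counter; its x points to the cap.
- cartridge: Loose filter cartridge lying in the cradle: clear barrel 44 mm across, 80 mm long, blue far end against or a few mm short of the fixed jaw; 250 g with its cap. Origin on its axis, 43 mm from its far end and 37 mm from the shoulder on which the cap seats; x along the axis towards the fixed jaw.
- cartridge_mid (a point): The origin of the cartridge as a point, on its axis, 43 mm from its far end.
- cap (a joint): How far the blue ribbed cap (47 mm across, 22 mm long, on the end that faces the pad) stands off the shoulder of the barrel, m: 0 = fully home, starts at 0.006 to 0.014. It slides with about 7 N and stays where it is pushed.
- cap_face (a point): Centre of the cap's outer face, towards the pad.
- tape: roll of tape lying flat, 68 mm across, 24 mm high; bystander, origin under its centre
- spare_cap: loose spare cap, 47 mm across, 22 mm high, flat on the counter beside the clamp; bystander, origin under its centre
- spare_filter: spare cartridge without cap, 44 mm across, 100 mm tall, standing beside the clamp; bystander, origin under its centre
- disinfectant: white bottle, 66 mm across, 170 mm tall; bystander, origin under its centre
- cup: white plastic beaker, 66 mm across, 85 mm tall; bystander, origin under its centre
- spanner: steel spanner 166 mm long, lying flat; bystander, origin under its centre
- saline_jar: clear jar, 60 mm across, 90 mm tall; bystander, origin under its centre
Things that resemble listed ones, but are neither listed nor needed, are in the scene too. What is shaped like the cartridge but yellow is not meant.

How it is judged:
By the outcome, as a careful person would: the job done as asked, in the order asked, and still so for the second after the job is handed in, with the robot touching nothing.
It also fails if it takes over 64 s, if anything falls off the work surface, if the arm or the gripper's body presses on something with over 40 N, if the wrist force passes 120 N, or if a joint passes its speed limit or range.

### The arm

A 6-joint arm with a two-finger parallel gripper is mounted at the origin on the work surface. World frame = base frame: x ahead of the robot, y to its left, z up, the work surface at z = 0. Lengths are in mm, angles in rad, forces in N, time in s.
With the tool pointing down it reaches from about 300 to 875 mm from the base axis. Payload 6.4 kg.
Tool frame: the origin (TCP) lies at the very end of the fingers, on their centre line; the grasp point (between the pads) lies 19 mm behind it (env.tcp_to_grasp is the distance from the TCP to the grasp point, in mm); x points along the fingers, y is the direction in which the jaws open and shut, and the axes are right-handed (so a half turn about x gives the same grasp; the last joint's range is limited). The gripper opens to 88 mm and grips with 3 to 60 N. Pads are 18 mm wide; open, the fingers measure 123 mm over their backs; the gripper's body (75 mm by 187 mm) begins 45 mm behind the grasp point.
Start: joints at [1.077, 0.181, 1.607, -0, 1.354, -0.206], TCP at [163.198, 551.369, 238.714] pointing down, gripper open.
Joint ranges: [-2.99, 2.99], [-0.89, 2.07], [0.3, 2.58], [-1.14, 4.28], [0, 2.63], [-3.12, 3.12]. Speed limits (rad/s): [2.57, 2.57, 3.01, 3.14, 3.14, 3.14].

### API

Orientations are given as a rotation vector (axis times angle).
In Python, from cell import env gives the robot as it stands.
- The arm moves only by the shell command python3 -m pendant 'ROWS'. ROWS is JSON, a list of rows, each a list of 5 numbers: the gripper command: -1 is fully open, 1 is shut, values between are in proportion, then the shift along the tool's x, y, z scaled (see below), then the turn about the tool's x scaled (see below). In form: [[claw, dx, dy, dz, turn], ...]. A call has 1 to 5 rows; each row is the pose to reach, as a shift and turn from the pose commanded when the call began, along the tool's axes at that moment, turning the shorter way round; what a row does not reach only later rows make up. The controller multiplies each number of a shift by 25 cm and each number of a turn by 2 pi rad. A row lasts 1/8 s, in which the tool goes at most 62.5 mm and 10.7 degrees, less where a joint would pass 70% of its speed; a pose out of reach is approached as far as the arm can. A call with a number of a shift or a turn outside -1 to 1 is refused whole. A call with a gripper value outside its range is refused whole. The fingers move at their own pace and stop on an object; the grip force is fixed at half the most. Time passes only in rows, so rows that repeat a pose let the fingers close. It gives the time, the measured TCP pose, the force and the opening at its end, in the units of the state.
- env.get_state(): the state, without advancing time (a new reading comes with each control period).
- env.read_camera(name): name is "side" or "top" or "wrist"; returns the picture (420x560x3 uint8, red, green, blue); there is no depth.
- env.get_calibration(name): a dict with "K" (3x3 intrinsics, pixels), "R" (3x3) and "t" (3): a world point X has camera coordinates R X + t. Camera axes: x right, y down, z forward; pixel columns grow to the right and rows downward; lengths in mm; the calibration is good to about 2 mm. A picture is of the moment at which its call begins: read the wrist's pose just before it. get_calibration takes no time and is no camera call; for the wrist camera it gives the pose at the moment of the call.
- env.close_job(): hands the job in, once; it reports no verdict.
The state is a dict: "clock": time; "joints": joint angles; "qd": joint speeds; "joint_efforts": joint torques, N m; "position": TCP position; "ee_rot": TCP orientation; "force": force on the tool from outside, world axes, zero at the start; "wrist_torque": the same for the moment, N m; "opening": opening from 0.0 (shut) to 1.0 (fully open).
Only numpy, scipy, OpenCV 4.12 (cv2) and the standard library are available. Lean on these libraries where they do the work, as an engineer would, in place of code of your own. Each camera call takes 0.05 s, during which the arm holds its last target. There are 200 camera calls.

## Working session

There is one attempt and no reset: what is moved stays moved. The work goes in short steps, Python scripts to look and compute and a shell command to move; the robot and the scene stay as the last step left them, time stands still between calls to the robot, and variables do not carry over. Pictures are saved under pics/ and viewed, about 8 in all and at most 12, crops included, and the job is handed in when it is done.

```bash
ls; mkdir -p pics
python3 - <<'E'
from cell import env
import cv2
for n in("top","side"):
    cv2.imwrite(f"pics/{n}0.png",env.read_camera(n)[:,:,::-1])
    print(n,env.get_calibration(n))
print(env.get_state())
E
```

```text
pics
top {'K': array([[450.38385663,   0.        , 275.89900268],
       [  0.        , 450.38385663, 208.38251054],
       [  0.        ,   0.        ,   1.        ]]), 'R': array([[ 0.01987837, -0.99964314,  0.01784472],
       [-0.98292529, -0.02280529, -0.18258641],
       [ 0.18292821, -0.0139105 , -0.98302786]]), 't': array([ -39.74032507,  487.97837117, 1018.15597041])}
side {'K': array([[521.83377573,   0.        , 284.5063486 ],
       [  0.        , 521.83377573, 208.01441186],
       [  0.        ,   0.        ,   1.        ]]), 'R': array([[ 0.71839813, -0.69555192,  0.0105669 ],
       [-0.3574872 , -0.3821751 , -0.85214147],
       [ 0.59674704,  0.60839931, -0.52320479]]), 't': array([-354.56566433,  257.14578692, 1121.97383931])}
{'clock': 0.1, 'joints': array([ 1.07669729e+00,  1.81474615e-01,  1.60789571e+00,  2.94099399e-05,
        1.35382474e+00, -2.06308624e-01]), 'qd': array([-6.21913629e-04, -3.67754641e-03, -4.64375561e-03, -9.36438113e-05,
       -2.99431504e-03, -2.50218502e-04]), 'joint_efforts': array([ 5.31182759e-04, -4.34819770e+01, -3.42699015e+01,  7.04027130e-02,
        3.40692338e-02, -5.59538864e-05]), 'position': array([162.94890633, 550.92214385, 237.90176379]), 'ee_rot': array([ 0.22473409,  1.55954382, -0.22708975]), 'force': array([ 0.11152806, -0.30196706, -0.03706472]), 'wrist_torque': array([-0.04168085,  0.00803051, -0.01074611]), 'opening': 0.9975983406266296}
```

View pics/top0.png

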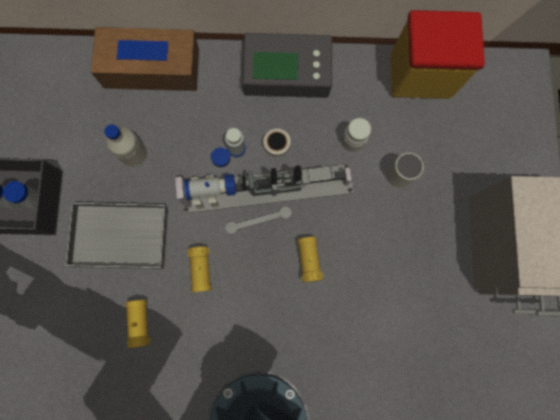

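View pics/side0.png

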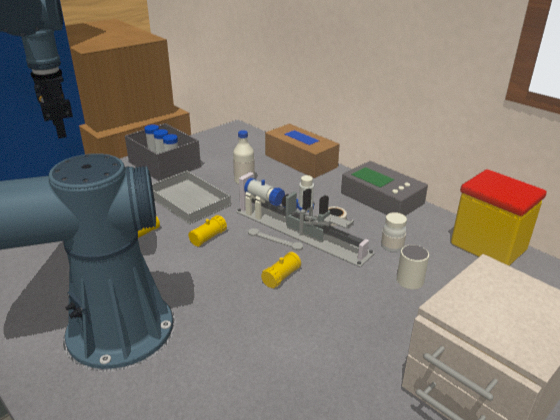

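The top view shows the clamp with its fixed jaw on the left at about (182,188) and its rear at (350,180), so clamp +x is roughly world +y. The side view agrees: cap at (275,195), head around (300,205). I need enlarged crops.

Run:
```python
import cv2,numpy as np
a=cv2.imread("pics/top0.png")[145:220,165:365]; b=cv2.imread("pics/side0.png")[165:265,225:385]
a=cv2.resize(a,None,fx=4,fy=4,interpolation=cv2.INTER_CUBIC); b=cv2.resize(b,None,fx=3,fy=3,interpolation=cv2.INTER_CUBIC)
c=np.zeros((600,800,3),np.uint8); c[:300,:800]=a; c[300:,:480]=b
cv2.imwrite("pics/c0.png",c)
```

```text
(no output)
```

View pics/c0.png

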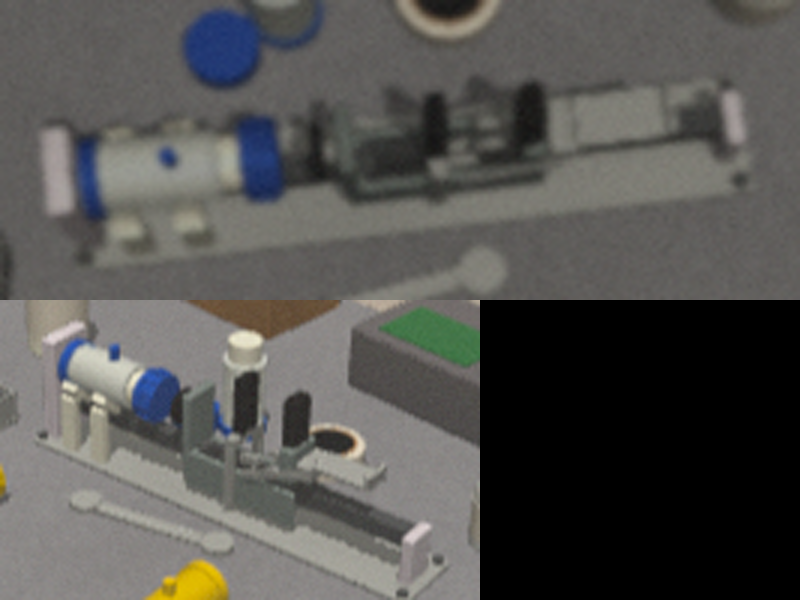

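```bash
cat > h.py <<'E'
from cell import env
import numpy as np, cv2
from scipy.spatial.transform import Rotation as Ro
def ray(cal,uv,z):
    K,R,t=cal["K"],cal["R"],cal["t"]; c=-R.T@t
    d=R.T@np.linalg.solve(K,[*uv,1]); return c+d*(z-c[2])/d[2]
def proj(cal,X):
    p=np.atleast_2d(X)@cal["R"].T+cal["t"]; p=p@cal["K"].T; return p[:,:2]/p[:,2:]
E
python3 - <<'E'
from h import *
T=env.get_calibration("top")
f=lambda u,v:(165+u/4,145+v/4)
for n,u,v,z in [("fBL",92,265,5),("fBR",750,187,5),("fTR",732,83,5),("trigtop",434,97,139),("handtop",532,88,137),("capmid",262,158,82),("cartfar",80,178,82),("jawtop L",58,128,107),("jawtop",58,210,107),("rearpost",735,93,50),("plate top far",335,103,107),("plate top near",352,195,107)]:
    print(n,ray(T,f(u,v),z).round(1))
S=env.get_calibration("side"); g=lambda u,v:(225+u/3,165+(v-300)/3)
for n,u,v,z in [("trigtop",247,372,139),("handtop",298,395,137),("foot R",403,597,5),("foot L",37,437,5),("foot far R",448,562,5),("capface",160,395,82)]:
    print("side",n,ray(S,g(u,v),z).round(1))
print(Ro.from_rotvec(env.get_state()["ee_rot"]).as_matrix().round(3))
E
```

```text
fBL [484.1 184.6   5. ]
fBR [ 542.5 -218.7    5. ]
fTR [ 608.9 -208.1    5. ]
trigtop [558.1 -20.9 139. ]
handtop [565.1 -74.6 137. ]
capmid [535.2  76.7  82. ]
cartfar [521.  180.1  82. ]
jawtop L [543.8 189.2 107. ]
jawtop [496.9 186.4 107. ]
rearpost [ 589.7 -201.8   50. ]
plate top far [562.1  34.6 107. ]
plate top near [509.3  23.4 107. ]
side trigtop [552.  -23.3 139. ]
side handtop [557.6 -78.3 137. ]
side foot R [ 545.4 -217.     5. ]
side foot L [484.3 188.4   5. ]
side foot far R [ 612.5 -212.5    5. ]
side capface [536.5  70.2  82. ]
[[-0.001  0.284  0.959]
 [-0.001  0.959 -0.284]
 [-1.    -0.002 -0.   ]]
```

```bash
python3 -m pendant '[[1,0,-0.76,0.96,0.14],[1,0,-0.76,0.96,0.14],[1,0,-0.76,0.96,0.14],[1,0,-0.76,0.96,0.14],[1,0,-0.76,0.96,0.14]]'
cat >> h.py <<'E'
def to(xyz,yaw=None):
    s=env.get_state(); R=Ro.from_rotvec(s["ee_rot"]).as_matrix()
    print("pos",s["position"].round(1),"f",s["force"].round(1),"t",s["clock"])
    print("rows dx,dy,dz:",((R.T@(np.array(xyz)-s["position"]))/250).round(3))
    z=R[:,2]; print("tool z heading deg",np.degrees(np.arctan2(z[1],z[0])).round(2))
E
python3 -c "
from h import *
to([549,2.4,238])"
```

```text
clock: 0.72
position: [340.1, 299.2, 238.5]
ee_rot: [0.911, 1.372, -0.911]
force: [0.7, 0.2, -0.6]
opening: 0.46
pos [340.1 299.2 238.5] f [ 0.7  0.2 -0.6] t 0.725
rows dx,dy,dz: [0.002 0.31  1.418]
tool z heading deg -67.18
```

```bash
python3 -m pendant '[[1,0,0.25,1,0.04],[1,0,0.25,1,0.04],[1,0,0.25,1,0.04],[1,0,0.25,1,0.04],[1,0,0.25,1,0.04]]'; python3 -c "
from h import *
im=env.read_camera('wrist');cv2.imwrite('pics/w1.png',im[:,:,::-1])
np.save('w1.npy',env.get_calibration('wrist'),allow_pickle=True)
to([549,2.4,238])"
```

```text
clock: 1.35
position: [496.5, 92.5, 238.3]
ee_rot: [1.1, 1.275, -1.101]
force: [0.3, -0.2, 0.3]
opening: 0.002
pos [495.8  93.6 238.2] f [0.3 0.2 0.7] t 1.4
rows dx,dy,dz: [0.    0.156 0.392]
tool z heading deg -81.5
```

View pics/w1.png

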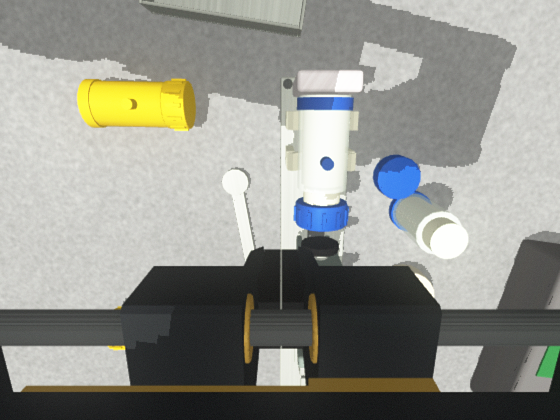

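The wrist view shows the clamp's axis vertical in the image: fixed jaw at (330,80), cartridge at (325,140), cap at (321,213), its face edge at about v=230, pad at (320,245), and the bare cream neck at v≈196, so the cap stands proud.

Run:
```python
from h import *
W=np.load('w1.npy',allow_pickle=True).item()
O=np.array([551,-10.5]);a=np.radians(98.4);X=np.array([np.cos(a),np.sin(a)]);N=np.array([X[1],-X[0]])
for n,u,v,z in [("capL",294,214,82),("capR",349,214,82),("barrelL",297,150,82),("barrelR",351,150,82),("far end",325,96,82),("far end top",325,96,104),("barrel/neck",322,190,104),("capback",322,199,105),("capface top",322,229,100),("capface top",322,229,82),("padL",300,244,82),("padR",340,244,82),("jawL",297,80,107),("jawR",363,80,107),("footedge",282,120,5),("footedge2",285,370,5)]:
    p=ray(W,(u,v),z)[:2]; print(n,p.round(1),"clamp x,right:",((p-O)@X).round(1),((p-O)@N).round(1))
```

```text
capL [511.1  73.9] clamp x,right: 89.3 -27.2
capR [561.2  81.4] clamp x,right: 89.4 23.5
barrelL [504.4 132.1] clamp x,right: 147.9 -25.2
barrelR [551.1 139.1] clamp x,right: 148.0 22.0
far end [520.4 180. ] clamp x,right: 192.9 -2.4
far end top [517.9 178.8] clamp x,right: 192.1 -5.1
barrel/neck [529.1 104.6] clamp x,right: 117.1 -4.8
capback [530.4  97.2] clamp x,right: 109.6 -4.7
capface top [536.1  69.3] clamp x,right: 81.1 -3.1
capface top [539.2  63.3] clamp x,right: 74.8 -0.9
padL [521.4  45.5] clamp x,right: 59.7 -21.1
padR [558.8  51.1] clamp x,right: 59.8 16.7
jawL [494.4 186.9] clamp x,right: 203.5 -27.2
jawR [544.1 194.3] clamp x,right: 203.6 23.0
footedge [488.1 153.3] clamp x,right: 171.2 -38.3
footedge2 [ 539.9 -164.3] clamp x,right: -150.5 -33.4
```

```bash
python3 -m pendant '[[1,0,0.15,0.386,0],[1,0,0.15,0.386,0],[1,0,0.15,0.386,0]]'; python3 -c "
from h import *
for n in('top','side'): cv2.imwrite(f'pics/{n}1.png',env.read_camera(n)[:,:,::-1])
a=cv2.imread('pics/top1.png')[130:220,180:360];b=cv2.imread('pics/side1.png')[140:260,225:385]
c=np.zeros((600,800,3),np.uint8);c[:360,:720]=cv2.resize(a,(720,360),interpolation=2);c[360:,:320]=cv2.resize(b,(320,240),interpolation=2)
cv2.imwrite('pics/c1.png',cv2.resize(b,(800,600),interpolation=2))
to([547.6,2.2,115])"
```

```text
clock: 1.78
position: [546.8, 5.4, 238.3]
ee_rot: [1.098, 1.277, -1.098]
force: [0.8, 0.3, 0.5]
opening: 0.003
pos [545.8   7.5 238.2] f [0.  0.5 0.7] t 1.875
rows dx,dy,dz: [0.493 0.005 0.022]
tool z heading deg -81.25
```

View pics/c1.png

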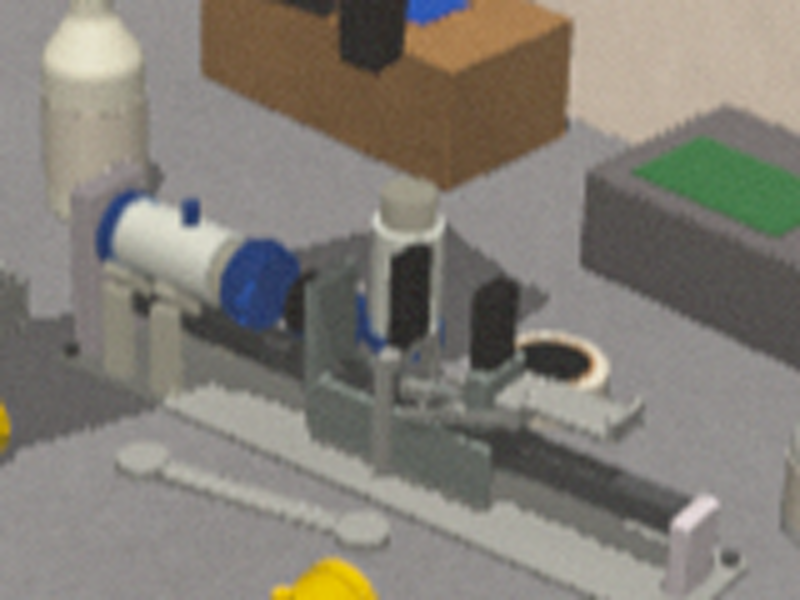

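```bash
python3 -m pendant '[[1,0.12,0.005,0.02,0],[1,0.3,0.005,0.02,0],[1,0.42,0.005,0.02,0],[1,0.49,0.005,0.02,0],[1,0.49,0.005,0.02,0]]'; python3 -c "
from h import *
for n in('top','side'): cv2.imwrite(f'pics/{n}2.png',env.read_camera(n)[:,:,::-1])
b=cv2.imread('pics/side2.png')[140:260,225:385]
cv2.imwrite('pics/c2.png',cv2.resize(b,(800,600),interpolation=2))
to([547.6,2.2,115])"
```

```text
clock: 2.5
position: [547.6, 2.5, 115.4]
ee_rot: [1.095, 1.28, -1.097]
force: [-0.1, -0.5, 0.8]
opening: 0.008
pos [549.3   1.7 117.4] f [-0.4 -0.6  0.6] t 2.6
rows dx,dy,dz: [ 0.01  -0.007 -0.003]
tool z heading deg -81.24
```

View pics/c2.png

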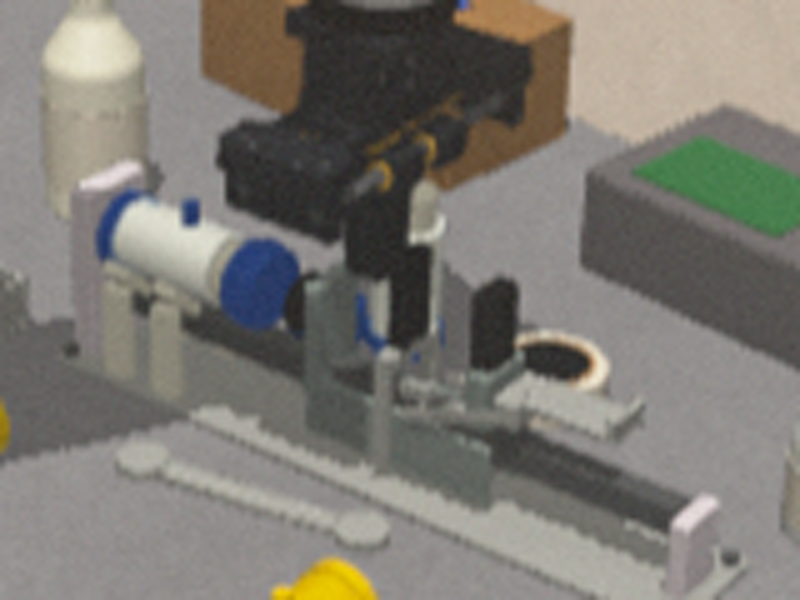

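The fingertip is down in the gap, just ahead of the trigger. Now the first, free stroke.

```bash
python3 -m pendant '[[1,0,0,0.03,0],[1,0,0,0.05,0],[1,0,0,0.07,0]]'; python3 -m pendant '[[1,0,0,0.012,0],[1,0,0,0.024,0]]'
```

```text
clock: 2.98
position: [552.1, -15.7, 117.3]
ee_rot: [1.099, 1.277, -1.095]
force: [0.0, 6.1, 3.5]
opening: 0.001
clock: 3.22
position: [552.8, -21.2, 116.6]
ee_rot: [1.099, 1.278, -1.095]
force: [2.4, 8.1, -1.5]
opening: 0.004
```

```bash
python3 -m pendant '[[1,0,0,0.012,0]]';python3 -m pendant '[[1,0,0,0.012,0]]'; python3 -m pendant '[[1,0,0,0.012,0]]'
```

```text
clock: 3.35
position: [552.9, -23.7, 116.1]
ee_rot: [1.1, 1.279, -1.095]
force: [2.1, 9.6, -3.4]
opening: 0.009
clock: 3.48
position: [552.9, -26.5, 115.8]
ee_rot: [1.099, 1.28, -1.095]
force: [0.3, 11.7, -2.9]
opening: 0.003
clock: 3.6
position: [553.0, -27.5, 115.6]
ee_rot: [1.102, 1.283, -1.094]
force: [1.4, 21.3, -2.1]
opening: 0.006
```

```bash
python3 -m pendant '[[1,0,0,-0.06,0],[1,0,0,-0.12,0],[1,0,0,-0.165,0],[1,0,0,-0.165,0]]';python3 -c "
from h import *
for n in('wrist','side'): cv2.imwrite(f'pics/{n}3.png',env.read_camera(n)[:,:,::-1])
np.save('w3.npy',env.get_calibration('wrist'),allow_pickle=True)
b=cv2.imread('pics/side3.png')[150:260,225:385];w=cv2.imread('pics/wrist3.png')[:300,200:460]
cv2.imwrite('pics/c3.png',np.hstack([cv2.resize(b,(480,330),interpolation=2),cv2.resize(w,(286,330),interpolation=2)]))
to([547.6,2.2,117])"
```

```text
clock: 4.1
position: [547.1, 10.5, 116.2]
ee_rot: [1.095, 1.278, -1.096]
force: [0.3, -0.2, -0.3]
opening: 0.004
pos [547.4   9.7 116.3] f [0.7 0.7 0.5] t 4.2
rows dx,dy,dz: [-0.003 -0.004  0.03 ]
tool z heading deg -81.27
```

View pics/c3.png

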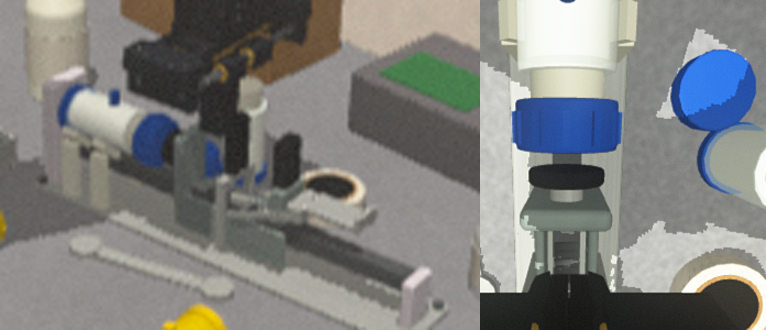

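The first stroke moved the head forward: in the wrist view (right part) the cap's rim is at v≈152, the pad's at v≈165, with the cream neck still showing at v≈65–98 behind the cap.

```bash
cat >> h.py <<'E'
O=np.array([549.5,-10.7]);a=np.radians(98.5);X=np.array([np.cos(a),np.sin(a)])
def cx(W,u,v,z): return ((ray(W,(u,v),z)[:2]-O)@X).round(1)
E
python3 - <<'E'
from h import *
W=np.load('w3.npy',allow_pickle=True).item()
f=lambda v:v/1.1
for n,v,z in [("barrel end",65,104),("cap back",97,105.5),("cap face",152,105.5),("capface low est",152,90),("pad face",165,100),("pad back",183,100),("plate front",190,107),("plate back?",228,107)]: print(n,cx(W,279,f(v),z))
E
```

```text
barrel end 112.0
cap back 100.1
cap face 78.8
capface low est 77.6
pad face 72.9
pad back 65.1
plate front 63.3
plate back? 46.8
```

```bash
python3 -m pendant '[[1,-0.002,0,0.02,0],[1,-0.002,0,0.03,0],[1,-0.002,0,0.04,0],[1,-0.002,0,0.05,0],[1,-0.002,0,0.06,0]]'; python3 -m pendant '[[1,0,0,0.01,0]]';python3 -m pendant '[[1,0,0,0.01,0]]'
```

```text
clock: 4.82
position: [549.5, -4.3, 116.7]
ee_rot: [1.098, 1.279, -1.096]
force: [-2.0, 6.4, 2.6]
opening: 0.005
clock: 4.95
position: [549.7, -6.6, 116.5]
ee_rot: [1.098, 1.279, -1.096]
force: [-0.2, 5.5, 0.3]
opening: 0.002
clock: 5.08
position: [550.0, -9.0, 116.3]
ee_rot: [1.097, 1.279, -1.096]
force: [0.3, 7.2, -2.1]
opening: 0.002
```

```bash
for i in 1 2; do python3 -m pendant '[[1,0,0,0.008,0]]';python3 -m pendant '[[1,0,0,0.008,0]]'; done | egrep 'pos|force'
```

```text
position: [550.2, -10.6, 116.0]
force: [1.3, 8.3, -2.4]
position: [550.4, -12.3, 115.8]
force: [1.2, 7.7, -4.4]
position: [550.4, -14.0, 115.5]
force: [0.4, 9.2, -3.8]
position: [550.6, -15.8, 115.4]
force: [0.6, 9.4, -3.8]
```

```bash
for i in 1; do python3 -m pendant '[[1,0,0,0.008,0]]';python3 -m pendant '[[1,0,0,0.006,0]]'; done | egrep 'pos|force'; python3 -c "
from h import *
cv2.imwrite('pics/wrist4.png',env.read_camera('wrist')[:,:,::-1])
np.save('w4.npy',env.get_calibration('wrist'),allow_pickle=True)
w=cv2.imread('pics/wrist4.png')[:300,200:460];w3=cv2.imread('pics/wrist3.png')[:300,200:460]
cv2.imwrite('pics/c4.png',np.hstack([cv2.resize(w,(390,450),interpolation=2),cv2.resize(w3,(390,450),interpolation=2)]))
to([547.6,2.2,117])"
```

```text
position: [550.6, -16.9, 115.2]
force: [1.4, 16.4, -3.9]
position: [550.7, -17.3, 115.1]
force: [0.8, 18.9, -2.3]
pos [550.7 -17.2 115.1] f [ 0.4 17.8 -2.7] t 5.875
rows dx,dy,dz: [-0.007 -0.    -0.079]
tool z heading deg -81.3
```

View pics/c4.png

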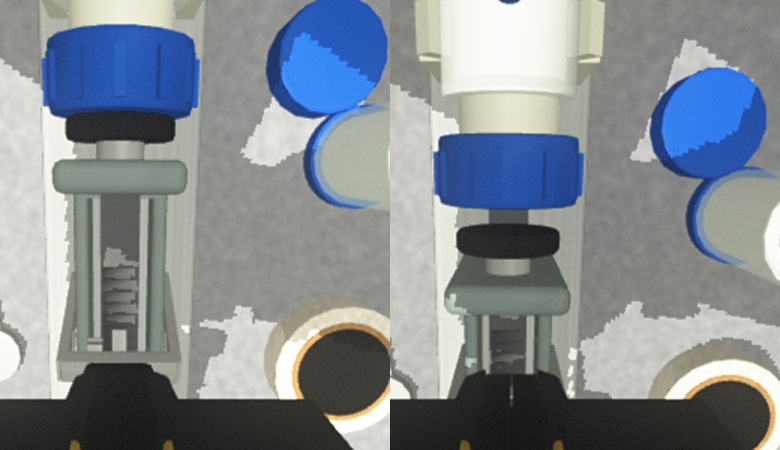

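Left (now): the pad (v≈125) touches the cap (25–112), and some neck still shows at v<25. This was the trigger's stop. Right is the earlier view.

```bash
python3 -c "
from h import *
W=np.load('w4.npy',allow_pickle=True).item()
for n,v,z in [('cap back',27,105.5),('cap face',112,105.5),('pad face',115,100),('plate front',160,107)]: print(n,cx(W,200+120/1.5,v/1.5,z))"
python3 -m pendant '[[1,0,0,-0.06,0],[1,-0.006,0,-0.1,0],[1,-0.006,0,-0.14,0],[1,-0.006,0,-0.165,0],[1,-0.006,0,-0.165,0]]';python3 -c "
from h import *
cv2.imwrite('pics/wrist5.png',env.read_camera('wrist')[:,:,::-1])
np.save('w5.npy',env.get_calibration('wrist'),allow_pickle=True)
w=cv2.imread('pics/wrist5.png')[:300,200:460]
cv2.imwrite('pics/c5.png',cv2.resize(w,(390,450),interpolation=2))
to([547.6,2.2,117])"
```

```text
cap back 100.5
cap face 78.6
pad face 78.3
plate front 65.4
clock: 6.5
position: [546.0, 19.6, 118.4]
ee_rot: [1.096, 1.277, -1.096]
force: [-0.0, -0.5, 0.2]
opening: 0.005
pos [546.   19.4 118.3] f [-0.2 -0.5  0. ] t 6.55
rows dx,dy,dz: [ 0.005 -0.004  0.069]
tool z heading deg -81.27
```

View pics/c5.png

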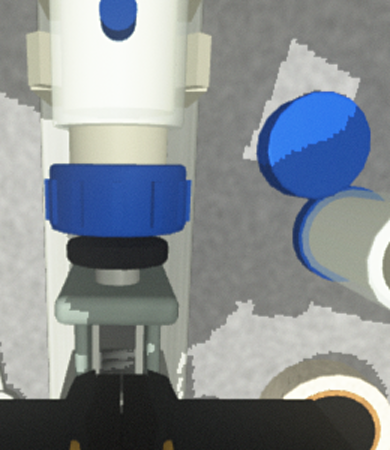

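```bash
python3 -c "
from h import *
W=np.load('w5.npy',allow_pickle=True).item()
for n,v,z in [('barrel',125,104),('cap back',165,105.5),('cap face',236,105.5),('pad face',240,100),('plate front',272,107)]: print(n,cx(W,200+118/1.5,v/1.5,z))"
```

```text
barrel 112.2
cap back 100.8
cap face 79.7
pad face 77.7
plate front 68.7
```

```bash
python3 -m pendant '[[1,0,0,0.02,0],[1,0,0,0.035,0],[1,0,0,0.045,0],[1,0,0,0.055,0],[1,0,0,0.06,0]]'|egrep 'pos|force'; for i in 1 2 3; do python3 -m pendant '[[1,0,0,0.008,0]]'; done|egrep 'pos|force'
```

```text
position: [548.2, 4.7, 118.3]
force: [-0.3, 2.8, 1.8]
position: [548.4, 3.3, 118.3]
force: [-1.0, 5.9, 2.5]
position: [548.6, 1.5, 118.3]
force: [-1.6, 6.1, 1.9]
position: [548.9, -0.4, 118.2]
force: [-1.0, 6.4, 1.7]
```

```bash
for i in 1 2 3; do python3 -m pendant '[[1,0,0,0.008,0]]'; done|egrep 'pos|force'
```

```text
position: [549.1, -2.3, 118.0]
force: [0.5, 6.4, -0.8]
position: [549.3, -4.0, 117.8]
force: [0.1, 6.8, -1.2]
position: [549.5, -5.5, 117.6]
force: [0.8, 9.4, -2.1]
```

```bash
for i in 1 2 ; do python3 -m pendant '[[1,0,0,0.007,0]]'; done|egrep 'pos|force'
```

```text
position: [549.6, -6.7, 117.4]
force: [1.5, 11.3, -1.7]
position: [549.8, -8.0, 117.1]
force: [2.0, 13.4, -3.8]
```

```bash
for i in 1 2 ; do python3 -m pendant '[[1,0,0,0.006,0]]'; done|egrep 'pos|force'
```

```text
position: [549.9, -9.1, 116.9]
force: [2.7, 14.0, -4.5]
position: [550.0, -10.3, 116.7]
force: [2.3, 14.2, -4.9]
```

```bash
python3 -c "
from h import *
cv2.imwrite('pics/wrist6.png',env.read_camera('wrist')[:,:,::-1])
np.save('w6.npy',env.get_calibration('wrist'),allow_pickle=True)
cv2.imwrite('pics/side6.png',env.read_camera('side')[:,:,::-1])
w=cv2.imread('pics/wrist6.png')[:300,200:460];b=cv2.imread('pics/side6.png')[170:240,235:320]
cv2.imwrite('pics/c6.png',np.hstack([cv2.resize(w,(390,450),interpolation=2),cv2.resize(b,(410,450),interpolation=2)]))
to([547.6,2.2,117])"
```

```text
pos [549.9 -10.4 116.6] f [ 2.8 14.3 -5.8] t 8.525
rows dx,dy,dz: [-0.001 -0.002 -0.051]
tool z heading deg -81.27
```

View pics/c6.png

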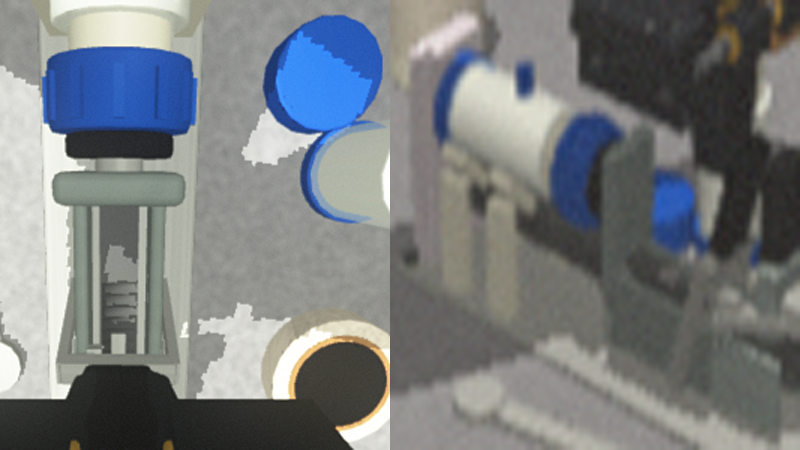

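The neck still shows between barrel (v≈10) and cap (v≈48), so the cap is sliding but not home. I will measure it numerically from now on.

```bash
cat >> h.py <<'E'
def capx(im,W,yaw=a):
    # cap axis column at its top; edges of blue along it (z 105.5), dark pad start, barrel edge (z 104)
    hsv=cv2.cvtColor(im,cv2.COLOR_BGR2HSV)
    top=[np.array([*(O+X*s),105.5]) for s in np.arange(60,135,0.25)]
    uv=proj(W,top); out=[]
    for s,(u,v) in zip(np.arange(60,135,0.25),uv):
        u,v=int(round(u)),int(round(v))
        if 0<=v<420: 
            h,S,V=np.median(hsv[v,u-3:u+4].astype(float),axis=0); out.append((s,h,S,V))
    o=np.array(out); bl=(o[:,1]>100)&(o[:,1]<130)&(o[:,2]>120)
    lab=np.where(bl,'B',np.where(o[:,3]<70,'k',np.where(o[:,2]>40,'c','w')))
    i=[0]+[j for j in range(1,len(lab)) if lab[j]!=lab[j-1]]
    print(' '.join(f"{lab[j]}{o[j,0]:.1f}" for j in i),'end',o[-1,0])
    return o
E
python3 -c "
from h import *
for k in (3,4,5,6):
    W=np.load(f'w{k}.npy',allow_pickle=True).item(); o=capx(cv2.imread(f'pics/wrist{k}.png'),W)
    print(k,*[f'{s:.0f}:{S:.0f},{V:.0f}' for s,h,S,V in o[::8] if s>96])
"
```

```text
w60.0 k63.8 w74.2 B78.2 w100.2 c133.2 B134.0 end 134.25
3 98:179,168 100:142,140 102:26,229 104:24,229 106:25,229 108:24,230 110:24,231 112:8,248 114:5,247 116:3,252 118:3,252 120:3,253 122:3,253 124:3,252 126:3,252 128:3,253 130:3,253 132:3,253 134:129,104
w60.0 k71.5 B79.2 c101.2 w101.5 end 107.25
4 98:194,182 100:194,180 102:19,242 104:17,239 106:17,239
w60.0 k69.8 B79.8 c101.2 w101.5 c134.8 end 134.75
5 98:179,166 100:178,162 102:28,229 104:27,226 106:27,227 108:27,228 110:27,227 112:28,228 114:5,250 116:6,245 118:3,252 120:4,252 122:3,252 124:4,252 126:3,252 128:3,252 130:3,252 132:3,252 134:4,252
w60.0 k73.2 B80.8 w103.0 end 114.25
6 98:187,194 100:188,185 102:190,181 104:16,240 106:16,240 108:16,241 110:15,241 112:23,209 114:4,252
```

```bash
for i in 1 2 ; do python3 -m pendant '[[1,0,0,0.006,0]]'; done|egrep 'pos|force'
```

```text
position: [550.0, -11.8, 116.5]
force: [1.3, 13.2, -5.6]
position: [550.0, -12.7, 116.4]
force: [1.1, 19.2, -4.2]
```

```bash
python3 -m pendant '[[1,0,0,-0.06,0],[1,-0.004,0,-0.1,0],[1,-0.006,0,-0.14,0],[1,-0.006,0,-0.155,0],[1,-0.006,0,-0.155,0]]'|egrep 'pos|force';python3 -c "
from h import *
def shot(k):
    im=env.read_camera('wrist')[:,:,::-1].copy();cv2.imwrite(f'pics/wrist{k}.png',im);W=env.get_calibration('wrist')
    o=capx(im,W);print(*[f'{s:.1f}:{S:.0f},{V:.0f}' for s,h,S,V in o[::2] if 100<s<116])
shot(7)
to([547.6,2.2,117])"
```

```text
position: [545.7, 21.7, 119.9]
force: [0.5, 0.7, -0.4]
w60.0 k74.5 B82.5 c104.2 w104.5 end 134.75
100.5:180,165 101.0:175,165 101.5:178,166 102.0:175,167 102.5:177,165 103.0:177,163 103.5:178,161 104.0:176,153 104.5:28,218 105.0:29,228 105.5:27,228 106.0:27,226 106.5:27,226 107.0:27,227 107.5:28,227 108.0:27,227 108.5:26,227 109.0:27,227 109.5:26,227 110.0:27,228 110.5:26,228 111.0:27,228 111.5:27,227 112.0:27,229 112.5:28,228 113.0:22,207 113.5:9,246 114.0:5,251 114.5:4,251 115.0:6,243 115.5:6,246
pos [545.7  21.5 119.8] f [ 0.7  0.4 -0.7] t 9.45
rows dx,dy,dz: [ 0.011 -0.004  0.077]
tool z heading deg -81.29
```

```bash
python3 -m pendant '[[1,0.008,0,0.012,0],[1,0.008,0,0.024,0],[1,0.008,0,0.036,0],[1,0.008,0,0.044,0],[1,0.008,0,0.05,0]]'|egrep 'pos|force'; for i in 1 2 3 4; do python3 -m pendant '[[1,0,0,0.008,0]]'; done|egrep 'pos|force'
```

```text
position: [547.3, 9.4, 117.7]
force: [-0.9, 3.1, 0.8]
position: [547.5, 8.0, 117.7]
force: [-1.0, 6.0, 1.7]
position: [547.8, 6.2, 117.6]
force: [-1.5, 6.1, 0.8]
position: [548.0, 4.6, 117.5]
force: [-0.8, 8.2, 0.8]
position: [548.2, 3.0, 117.4]
force: [-1.6, 8.6, 0.3]
```

```bash
for i in 1 2 3; do python3 -m pendant '[[1,0,0,0.008,0]]'; done|egrep 'pos|force'
```

```text
position: [548.4, 1.3, 117.2]
force: [0.5, 10.4, -1.5]
position: [548.6, -0.4, 117.0]
force: [-0.3, 11.8, -2.5]
position: [548.7, -1.9, 116.8]
force: [0.7, 11.8, -4.8]
```

```bash
for i in 1 2; do python3 -m pendant '[[1,0,0,0.006,0]]'; done|egrep 'pos|force'
```

```text
position: [548.9, -3.1, 116.5]
force: [1.0, 13.2, -4.7]
position: [549.0, -4.2, 116.3]
force: [1.6, 15.0, -5.2]
```

```bash
cat >> h.py <<'E'
def shot(k):
    im=env.read_camera('wrist')[:,:,::-1].copy();cv2.imwrite(f'pics/wrist{k}.png',im);W=env.get_calibration('wrist')
    o=capx(im,W);print(*[f'{s:.1f}:{S:.0f},{V:.0f}' for s,h,S,V in o[::2] if 103<s<117])
E
python3 -c "
from h import *
shot(8)"
```

```text
w60.0 k77.8 B85.2 c107.2 w107.5 end 120.25
103.5:181,183 104.0:181,182 104.5:181,183 105.0:180,183 105.5:180,182 106.0:177,181 106.5:181,178 107.0:181,175 107.5:24,238 108.0:18,241 108.5:17,239 109.0:17,239 109.5:17,239 110.0:17,239 110.5:17,240 111.0:17,239 111.5:17,240 112.0:24,211 112.5:23,208 113.0:22,221 113.5:4,253 114.0:4,251 114.5:4,251 115.0:3,251 115.5:3,251 116.0:3,251 116.5:3,251
```

```bash
for i in 1 2 ; do python3 -m pendant '[[1,0,0,0.005,0]]'; done|egrep 'pos|force'; python3 -c "
from h import *
shot(9)"
```

```text
position: [549.0, -5.3, 116.1]
force: [0.8, 13.8, -5.6]
position: [549.0, -6.6, 116.1]
force: [0.9, 13.1, -5.5]
w60.0 k79.0 B86.5 w108.8 end 117.75
103.5:184,193 104.0:182,193 104.5:182,192 105.0:182,184 105.5:183,184 106.0:181,184 106.5:181,185 107.0:180,184 107.5:178,183 108.0:188,176 108.5:125,170 109.0:24,239 109.5:16,240 110.0:16,240 110.5:16,240 111.0:16,240 111.5:20,236 112.0:25,216 112.5:21,216 113.0:17,230 113.5:5,253 114.0:4,251 114.5:4,251 115.0:3,252 115.5:3,252 116.0:3,252 116.5:3,252
```

```bash
for i in 1 2 ; do python3 -m pendant '[[1,0,0,0.005,0]]'; done|egrep 'pos|force'; python3 -c "
from h import *
shot(10)"
```

```text
position: [549.0, -7.5, 116.0]
force: [1.4, 16.7, -5.3]
position: [549.1, -7.8, 115.9]
force: [-0.2, 21.3, -4.6]
w60.0 k79.5 B87.2 w109.5 end 117.0
103.5:184,193 104.0:185,192 104.5:183,193 105.0:184,191 105.5:186,185 106.0:183,184 106.5:184,184 107.0:184,183 107.5:182,184 108.0:182,182 108.5:184,179 109.0:192,175 109.5:24,238 110.0:18,242 110.5:17,240 111.0:16,240 111.5:16,240 112.0:24,213 112.5:23,208 113.0:21,216 113.5:5,251 114.0:4,252 114.5:4,251 115.0:3,251 115.5:3,251 116.0:3,251 116.5:3,251
```

```bash
python3 -m pendant '[[1,0,0,-0.06,0],[1,0,0,-0.1,0],[1,0,0,-0.13,0],[1,0,0,-0.14,0],[1,0,0,-0.14,0]]'|egrep 'pos|force';python3 -c "
from h import *
shot(11)
to([547.6,2.2,117])"
```

```text
position: [545.7, 21.9, 117.9]
force: [-0.7, 0.2, 0.5]
w60.0 k79.5 B87.8 c109.0 w109.5 end 134.75
103.5:181,168 104.0:181,168 104.5:180,166 105.0:178,165 105.5:179,164 106.0:178,164 106.5:178,165 107.0:173,166 107.5:175,165 108.0:176,161 108.5:176,161 109.0:109,132 109.5:28,215 110.0:29,229 110.5:27,227 111.0:27,226 111.5:26,227 112.0:27,228 112.5:28,226 113.0:26,197 113.5:22,211 114.0:5,251 114.5:5,250 115.0:5,243 115.5:6,243 116.0:6,245 116.5:6,245
pos [545.7  21.8 117.9] f [ 0.  -0.3  0.7] t 12.525
rows dx,dy,dz: [ 0.004 -0.005  0.079]
tool z heading deg -81.3
```

```bash
python3 -m pendant '[[1,0.002,0,0.012,0],[1,0.002,0,0.022,0],[1,0.002,0,0.03,0],[1,0.002,0,0.037,0]]'|egrep 'pos|force'; for i in 1 2 3 4; do python3 -m pendant '[[1,0,0,0.007,0]]'; done|egrep 'pos|force'
```

```text
position: [546.9, 13.5, 117.3]
force: [-0.3, 5.7, 2.9]
position: [547.1, 12.0, 117.3]
force: [-0.7, 6.0, 3.2]
position: [547.3, 10.5, 117.2]
force: [-0.2, 6.6, 1.1]
position: [547.5, 9.1, 117.2]
force: [-0.6, 7.9, 1.0]
position: [547.6, 7.7, 117.0]
force: [-0.3, 9.1, 1.1]
```

```bash
for i in 1 2; do python3 -m pendant '[[1,0,0,0.006,0]]'; done|egrep 'pos|force'; python3 -c "
from h import *
shot(12)"
```

```text
position: [547.8, 6.4, 116.8]
force: [0.3, 9.9, -0.4]
position: [547.9, 5.1, 116.7]
force: [1.8, 9.1, -1.5]
w60.0 k81.0 B88.5 c110.0 w110.5 end 129.75
103.5:180,180 104.0:181,179 104.5:180,179 105.0:179,179 105.5:179,180 106.0:178,174 106.5:179,174 107.0:177,172 107.5:176,174 108.0:176,172 108.5:176,172 109.0:176,171 109.5:165,161 110.0:47,165 110.5:27,229 111.0:23,234 111.5:23,233 112.0:27,228 112.5:25,204 113.0:22,199 113.5:7,251 114.0:4,252 114.5:5,249 115.0:4,248 115.5:4,248 116.0:5,249 116.5:5,248
```

```bash
for i in 1 2; do python3 -m pendant '[[1,0,0,0.005,0]]'; done|egrep 'pos|force'; python3 -c "
from h import *
shot(13)"
```

```text
position: [548.1, 4.3, 116.6]
force: [0.7, 11.6, -1.2]
position: [548.1, 3.2, 116.4]
force: [1.7, 12.3, -2.6]
w60.0 k81.8 B89.0 c110.8 w111.2 end 127.75
103.5:185,181 104.0:184,181 104.5:182,182 105.0:181,182 105.5:181,181 106.0:180,181 106.5:182,178 107.0:180,177 107.5:179,176 108.0:178,177 108.5:178,176 109.0:177,178 109.5:176,178 110.0:179,172 110.5:168,171 111.0:49,171 111.5:25,233 112.0:24,224 112.5:25,203 113.0:23,205 113.5:4,253 114.0:4,252 114.5:5,249 115.0:4,249 115.5:4,249 116.0:4,250 116.5:5,249
```

```bash
python3 -m pendant '[[1,0,0,0.005,0]]'|egrep 'pos|force'; python3 -m pendant '[[1,0,0,0.004,0]]'|egrep 'pos|force'; python3 -c "
from h import *
shot(14)"
```

```text
position: [548.3, 2.3, 116.2]
force: [2.2, 13.1, -3.8]
position: [548.4, 1.4, 116.0]
force: [3.1, 13.5, -4.4]
w60.0 k82.8 B90.2 w112.0 end 126.0
103.5:182,184 104.0:182,184 104.5:181,185 105.0:181,184 105.5:179,186 106.0:178,185 106.5:177,186 107.0:178,186 107.5:177,184 108.0:179,180 108.5:177,179 109.0:177,180 109.5:175,181 110.0:175,181 110.5:174,178 111.0:176,177 111.5:180,173 112.0:16,191 112.5:25,205 113.0:24,214 113.5:12,238 114.0:4,252 114.5:5,250 115.0:4,250 115.5:4,250 116.0:4,250 116.5:4,250
```

```bash
python3 -m pendant '[[1,0,0,0.004,0]]'|egrep 'pos|force'; python3 -c "
from h import *
shot(15)"
```

```text
position: [548.4, 0.7, 115.9]
force: [3.0, 13.9, -4.8]
w60.0 k83.2 B90.2 w112.5 end 125.25
103.5:183,185 104.0:182,185 104.5:183,184 105.0:181,184 105.5:180,186 106.0:180,184 106.5:181,186 107.0:179,186 107.5:177,188 108.0:177,187 108.5:179,180 109.0:179,179 109.5:175,181 110.0:177,181 110.5:174,180 111.0:176,178 111.5:174,177 112.0:158,168 112.5:29,167 113.0:22,209 113.5:4,254 114.0:3,252 114.5:5,250 115.0:3,250 115.5:4,250 116.0:4,250 116.5:3,250
```

```bash
python3 -m pendant '[[1,0,0,0.004,0]]'|egrep 'pos|force'; python3 -c "
from h import *
shot(16)"
```

```text
position: [548.4, -0.1, 115.7]
force: [2.7, 14.2, -4.6]
w60.0 k83.2 B90.5 c112.8 w113.0 end 124.25
103.5:185,186 104.0:186,185 104.5:183,185 105.0:182,187 105.5:182,186 106.0:181,186 106.5:180,187 107.0:182,186 107.5:181,187 108.0:180,187 108.5:179,185 109.0:179,181 109.5:179,181 110.0:177,180 110.5:176,180 111.0:176,180 111.5:176,177 112.0:178,177 112.5:176,174 113.0:18,223 113.5:5,255 114.0:5,252 114.5:5,250 115.0:3,250 115.5:4,250 116.0:4,250 116.5:3,250
```

```bash
for i in 1 2; do python3 -m pendant '[[1,0,0,0.004,0]]'|egrep 'pos|force'; done; python3 -c "
from h import *
shot(17)"
```

```text
position: [548.5, -1.1, 115.6]
force: [3.0, 14.4, -5.4]
position: [548.5, -1.9, 115.5]
force: [2.3, 16.2, -4.7]
w60.0 k83.0 B91.0 c112.8 w113.2 end 122.5
103.5:183,187 104.0:183,189 104.5:183,190 105.0:180,190 105.5:181,190 106.0:181,190 106.5:178,191 107.0:178,190 107.5:177,190 108.0:176,191 108.5:176,190 109.0:175,183 109.5:175,184 110.0:176,183 110.5:175,184 111.0:175,182 111.5:172,183 112.0:177,179 112.5:169,176 113.0:62,166 113.5:3,255 114.0:4,252 114.5:4,251 115.0:3,251 115.5:3,251 116.0:3,251 116.5:3,251
```

```bash
python3 -c "
from h import *
cv2.imwrite('pics/side17.png',env.read_camera('side')[:,:,::-1])
w=cv2.imread('pics/wrist17.png')[0:110,215:345];b=cv2.imread('pics/side17.png')[170:225,235:300]; w16=cv2.imread('pics/wrist16.png')[0:110,215:345]
f=lambda i:cv2.resize(i,(390,330),interpolation=2)
cv2.imwrite('pics/c7.png',np.vstack([np.hstack([f(w),f(w16)]),np.hstack([cv2.resize(b,(390,270),interpolation=2),np.zeros((270,390,3),np.uint8)])]))
to([547.6,2.2,117])"
```

```text
pos [548.5  -2.  115.5] f [ 2.4 13.7 -5.3] t 15.125
rows dx,dy,dz: [-0.006 -0.001 -0.017]
tool z heading deg -81.28
```

View pics/c7.png

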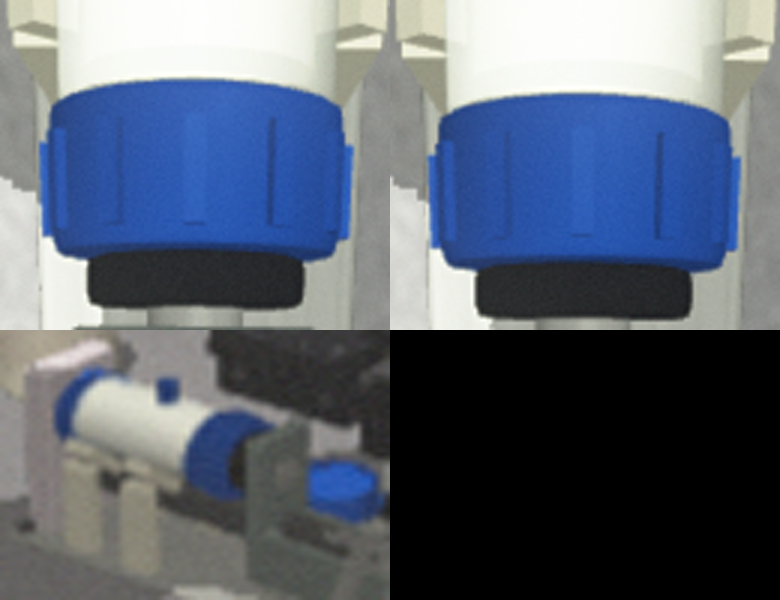

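The neck is no longer visible: the cap's edge meets the barrel in both the left wrist crop and the side crop. One more very small step will show whether the force climbs with the cap standing still.

```bash
python3 -m pendant '[[1,0,0,0.003,0]]'|egrep 'pos|force'; python3 -c "
from h import *
shot(18)
to([547.6,2.2,117])"
```

```text
position: [548.5, -2.4, 115.4]
force: [2.5, 17.7, -5.8]
w60.0 k83.2 B91.0 c113.0 w113.2 end 122.25
103.5:183,190 104.0:184,190 104.5:182,191 105.0:181,190 105.5:182,190 106.0:179,191 106.5:179,191 107.0:179,191 107.5:179,191 108.0:178,192 108.5:174,192 109.0:177,188 109.5:177,184 110.0:176,184 110.5:178,183 111.0:174,184 111.5:174,182 112.0:175,181 112.5:169,177 113.0:67,168 113.5:20,232 114.0:4,252 114.5:5,251 115.0:3,251 115.5:3,251 116.0:3,251 116.5:3,251
pos [548.5  -2.3 115.5] f [ 2.6 17.5 -4.2] t 15.3
rows dx,dy,dz: [-0.006 -0.001 -0.018]
tool z heading deg -81.28
```

The steep rise looks like the trigger's stop rather than the cap seating, so I let go and take one more gentle squeeze as a test.

```bash
python3 -m pendant '[[1,0,0,-0.06,0],[1,-0.005,0,-0.1,0],[1,-0.006,0,-0.12,0],[1,-0.006,0,-0.12,0]]'|egrep 'pos|force';python3 -c "
from h import *
shot(19)"
python3 -m pendant '[[1,0,0,0.012,0],[1,0,0,0.024,0],[1,0,0,0.034,0],[1,0,0,0.034,0]]'|egrep 'pos|force'
for i in 1 2 3; do python3 -m pendant '[[1,0,0,0.006,0]]'|egrep 'pos|force'; done
```

```text
position: [545.2, 23.5, 118.8]
force: [-0.5, 0.2, 0.6]
w60.0 k84.2 B91.0 c112.8 w113.2 end 134.75
103.5:182,167 104.0:179,168 104.5:178,167 105.0:178,167 105.5:178,167 106.0:176,168 106.5:173,169 107.0:176,168 107.5:174,168 108.0:174,169 108.5:174,164 109.0:174,166 109.5:172,166 110.0:171,165 110.5:170,165 111.0:169,164 111.5:169,163 112.0:172,161 112.5:169,151 113.0:89,136 113.5:22,223 114.0:5,252 114.5:5,250 115.0:5,241 115.5:5,241 116.0:6,244 116.5:6,244
position: [546.4, 15.6, 118.7]
force: [-2.6, 7.1, 2.4]
position: [546.5, 14.6, 118.7]
force: [-1.1, 7.8, 2.1]
position: [546.7, 13.4, 118.6]
force: [-1.5, 10.3, 1.9]
position: [546.8, 12.2, 118.5]
force: [-1.5, 10.4, 1.5]
```

```bash
for i in 1 2; do python3 -m pendant '[[1,0,0,0.004,0]]'|egrep 'pos|force'; done; python3 -c "
from h import *
shot(20)"
```

```text
position: [546.9, 11.3, 118.4]
force: [-1.4, 10.8, 1.2]
position: [547.0, 10.5, 118.3]
force: [0.2, 12.0, 0.3]
w60.0 k84.0 B91.5 w113.0 end 134.75
103.5:182,174 104.0:182,175 104.5:183,174 105.0:182,175 105.5:179,175 106.0:180,175 106.5:178,176 107.0:178,178 107.5:176,174 108.0:177,175 108.5:175,171 109.0:176,169 109.5:176,170 110.0:174,170 110.5:173,170 111.0:171,172 111.5:171,170 112.0:171,167 112.5:175,165 113.0:20,169 113.5:13,242 114.0:5,253 114.5:4,250 115.0:5,246 115.5:5,246 116.0:5,247 116.5:5,247
```

```bash
for i in 1 2; do python3 -m pendant '[[1,0,0,0.004,0]]'|egrep 'pos|force'; done; python3 -c "
from h import *
shot(21)"
```

```text
position: [547.1, 9.8, 118.2]
force: [-1.4, 12.5, -0.0]
position: [547.2, 8.9, 118.1]
force: [-0.8, 13.6, -0.7]
w60.0 k83.8 B91.2 w113.0 end 134.25
103.5:187,175 104.0:186,176 104.5:183,176 105.0:182,176 105.5:180,178 106.0:183,176 106.5:182,177 107.0:179,176 107.5:179,177 108.0:178,176 108.5:174,177 109.0:176,171 109.5:177,171 110.0:177,171 110.5:175,172 111.0:171,172 111.5:174,171 112.0:174,169 112.5:178,166 113.0:18,171 113.5:13,244 114.0:6,253 114.5:4,251 115.0:5,247 115.5:5,247 116.0:5,247 116.5:5,247
```

```bash
for i in 1 2; do python3 -m pendant '[[1,0,0,0.004,0]]'|egrep 'pos|force'; done; python3 -c "
from h import *
shot(22)"
```

```text
position: [547.3, 8.4, 118.0]
force: [0.3, 15.9, -1.9]
position: [547.4, 7.7, 117.9]
force: [0.7, 15.7, -1.0]
w60.0 k83.8 B91.2 c113.0 w113.2 end 133.0
103.5:185,177 104.0:183,178 104.5:180,178 105.0:184,177 105.5:179,178 106.0:181,179 106.5:177,179 107.0:178,179 107.5:176,178 108.0:175,179 108.5:180,174 109.0:178,172 109.5:176,172 110.0:173,174 110.5:174,173 111.0:172,173 111.5:173,173 112.0:173,170 112.5:166,161 113.0:60,157 113.5:17,235 114.0:5,254 114.5:5,248 115.0:5,247 115.5:5,248 116.0:5,248 116.5:5,248
```

The force has climbed to 15.9 N well before the trigger's stop, and the cap edge has not moved (113.0), so the cap is home. I back off, lift, and go over the paddle.

```bash
python3 -m pendant '[[1,0,0,-0.04,0],[1,0,0,-0.06,0],[1,-0.15,0,-0.06,0],[1,-0.28,0,-0.06,0],[1,-0.28,0,-0.06,0]]'|egrep 'pos|force'; python3 -c "
from h import *
to([563.8,-106.6,110])"
```

```text
position: [548.2, 18.4, 191.9]
force: [0.0, 0.3, -0.3]
pos [548.2  18.4 191.9] f [ 0.   0.3 -0.3] t 18.25
rows dx,dy,dz: [ 0.329 -0.016  0.503]
tool z heading deg -81.31
```

```bash
python3 -m pendant '[[1,0,-0.016,0.2,0],[1,0,-0.016,0.4,0],[1,0.1,-0.016,0.5,0],[1,0.2,-0.016,0.51,0],[1,0.2,-0.016,0.51,0]]'|egrep 'pos|force'; python3 -c "
from h import *
for n in('top','side'): cv2.imwrite(f'pics/{n}23.png',env.read_camera(n)[:,:,::-1])
to([563.8,-106.6,92])
T,S=env.get_calibration('top'),env.get_calibration('side')
for h in(46,51):
  for xx,z in((-95,137),(-167,94),(-111,85)): P=np.array([*(O+X*(xx+h)),z]); print(h,xx,proj(T,P).round(1),proj(S,P).round(1))
b=cv2.imread('pics/side23.png')[165:255,250:370]
cv2.imwrite('pics/c8.png',cv2.resize(b,(800,600),interpolation=2))
"
```

```text
position: [559.0, -107.3, 135.5]
force: [-0.0, 0.3, -0.7]
pos [ 561.  -107.1  138.4] f [-0.2 -0.2 -0.2] t 18.975
rows dx,dy,dz: [ 0.186  0.012 -0.   ]
tool z heading deg -81.29
46 -95 [[290.9 170.5]] [[318.6 194.1]]
46 -167 [[321.1 171.7]] [[341.2 217.4]]
46 -111 [[296.7 175.7]] [[322.8 213.2]]
51 -95 [[288.7 170.8]] [[317.  193.5]]
51 -167 [[319. 172.]] [[339.5 216.8]]
51 -111 [[294.5 175.9]] [[321.2 212.5]]
```

View pics/c8.png

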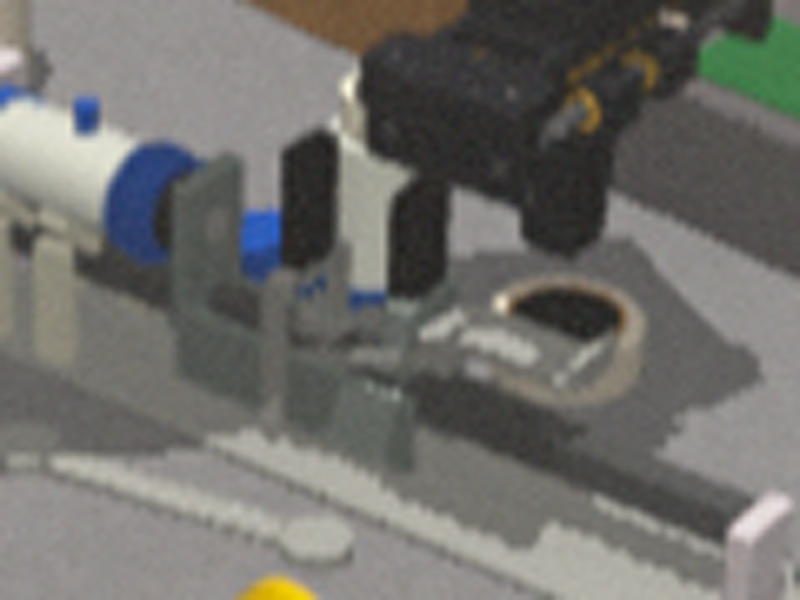

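The fingertip (565,240) hangs above the paddle plate (500,345), ahead of the upturned end at (580,360). That puts the head at roughly 51–55 mm, which matches the plan.

```bash
python3 -c "
from h import *
print(((ray(env.get_calibration('side'),(337,219),90)[:2]-O)@X)+167)"
python3 -m pendant '[[1,0.08,0.01,0,0],[1,0.15,0.01,0,0],[1,0.19,0.01,0,0],[1,0.19,0.01,0,0]]'|egrep 'pos|force'; python3 -m pendant '[[1,0.01,0,0,0]]'|egrep 'pos|force'
```

```text
53.58191858124651
position: [562.9, -106.3, 89.8]
force: [-0.0, -0.1, 0.1]
position: [564.2, -106.9, 89.1]
force: [-0.4, 0.0, 0.6]
```

```bash
for i in 1 2 3; do python3 -m pendant '[[1,0.01,0,0,0]]'|egrep 'pos|force'; done
```

```text
position: [564.2, -107.0, 86.7]
force: [0.0, -0.2, -0.1]
position: [564.2, -107.2, 84.2]
force: [-0.2, -1.1, 2.6]
position: [564.3, -107.5, 81.9]
force: [-1.4, -3.0, 8.6]
```

```bash
for i in 1 2 3; do python3 -m pendant '[[1,0.008,0,0,0]]'|egrep 'pos|force'; done
```

```text
position: [564.5, -107.7, 80.7]
force: [-2.2, -2.5, 8.5]
position: [564.8, -108.6, 78.7]
force: [-1.9, -6.4, 7.5]
position: [564.9, -108.7, 76.8]
force: [-1.5, -6.3, 8.5]
```

The force shift at depth 6 mm suggests the ratchet is free. Press 1 mm more, then drag back.

```bash
python3 -m pendant '[[1,0.004,0,0.01,0],[1,0.004,0,0.025,0],[1,0.004,0,0.04,0]]'|egrep 'pos|force';python3 -m pendant '[[1,0,0,0.015,0],[1,0,0,0.03,0],[1,0,0,0.045,0]]'|egrep 'pos|force'
```

```text
position: [565.9, -116.5, 75.3]
force: [-1.6, 2.5, 7.9]
position: [567.5, -127.5, 75.2]
force: [-1.9, 2.1, 8.0]
```

```bash
python3 -m pendant '[[1,0,0,0.015,0],[1,0,0,0.03,0],[1,0,0,0.045,0],[1,0,0,0.06,0]]'|egrep 'pos|force';python3 -m pendant '[[1,0,0,0.015,0],[1,0,0,0.03,0],[1,0,0,0.045,0],[1,0,0,0.06,0]]'|egrep 'pos|force'
```

```text
position: [569.7, -142.3, 75.2]
force: [-1.3, 1.5, 6.9]
position: [571.9, -157.2, 75.2]
force: [-1.5, 1.8, 6.9]
```

```bash
for i in 1 2 3; do python3 -m pendant '[[1,0,0,0.01,0],[1,0,0,0.016,0]]'|egrep 'pos|force';done
```

```text
position: [572.5, -161.2, 75.2]
force: [-1.4, 1.2, 8.0]
position: [573.2, -164.6, 75.0]
force: [-0.2, 6.4, 7.0]
position: [573.0, -165.3, 74.1]
force: [-0.6, 16.3, 6.9]
```

Hard resistance (16 N) at clamp x ≈ −156 matches the home stop. I ease off the load and lift straight up.

```bash
python3 -m pendant '[[1,0,0,-0.004,0]]'|egrep 'pos|force'; python3 -m pendant '[[1,-0.03,0,-0.003,0],[1,-0.06,0,-0.003,0]]'|egrep 'pos|force'; python3 -m pendant '[[1,-0.2,0,0,0],[1,-0.4,0,0,0],[1,-0.6,0,0,0],[1,-0.6,0,0,0]]'|egrep 'pos|force|clock'
python3 - <<'E'
from h import *
for n in('top','side'): cv2.imwrite(f'pics/{n}24.png',env.read_camera(n)[:,:,::-1])
# head shift from the pics: match the handle/trigger patch of side0 in side24
s0=cv2.imread('pics/side0.png');s1=cv2.imread('pics/side24.png');s23=cv2.imread('pics/side23.png')
S=env.get_calibration('side')
P=lambda h,xx,z: proj(S,np.array([*(O+X*(xx+h)),z]))[0]
q=lambda h:P(h,-35,125)
for nm,img in(('s24',s1),('s23',s23)):
    tpl=s0[180:240,296:356]; r=cv2.matchTemplate(img[140:300,240:420],tpl,cv2.TM_CCOEFF_NORMED); _,m,_,l=cv2.minMaxLoc(r); print(nm,m,np.array(l)+[240,140]-[296,180])
print('px for head 21->0',q(0)-q(21),' 21->53',q(53)-q(21))
# dark (trigger/handle) pixels along line at z=125 in final pictures
for n in('top','side'):
    im=cv2.imread(f'pics/{n}24.png').max(2);C=env.get_calibration(n);r=[]
    for xx in np.arange(-180,60,2.):
        u,v=proj(C,np.array([*(O+X*xx),125]))[0].round().astype(int); r.append(im[v,u])
    r=np.array(r);print(n,'dark at',np.arange(-180,60,2.)[r<45])
E
```

```text
position: [573.0, -165.0, 74.2]
force: [-0.7, 7.9, 6.2]
position: [572.4, -163.5, 88.3]
force: [2.0, 14.9, -2.0]
clock: 23.72
position: [575.4, -168.5, 244.3]
force: [-0.0, 0.2, -0.5]
s24 0.6911641359329224 [6 3]
s23 0.45300838351249695 [-11  -4]
px for head 21->0 [6.57994639 2.50766415]  21->53 [-9.82987145 -3.7462336 ]
top dark at [-36. -34. -32. -30. -28. -26.  38.]
side dark at [-30. -28. -24. -22.]
```

Run:
```python
from h import *
s0=cv2.imread('pics/side0.png');s1=cv2.imread('pics/side24.png')
S=env.get_calibration('side')
for (y0,y1,x0,x1) in((188,232,300,332),(205,238,318,356),(190,225,292,312)):
    t=cv2.resize(s0[y0:y1,x0:x1],None,fx=8,fy=8,interpolation=2); r=cv2.matchTemplate(cv2.resize(s1[y0-10:y1+15,x0-10:x1+20],None,fx=8,fy=8,interpolation=2),t,cv2.TM_CCOEFF_NORMED);_,m,_,l=cv2.minMaxLoc(r);print(round(m,2),np.array(l)/8-10)
b=s1[150:265,225:385];c=cv2.imread('pics/top24.png')[130:220,165:365]
cv2.imwrite('pics/c9.png',np.vstack([cv2.resize(b,(480,345),interpolation=2),cv2.resize(c,(480,216),interpolation=2)]))
```

```text
0.88 [6.25 2.5 ]
0.51 [6.5   2.875]
0.87 [6.    2.625]
```

No more pictures can be viewed, but the numbers put the head back by 20 mm from its starting 20–21 mm, so it is at 0. Next, a numeric check that the cartridge and bystanders have not moved.

Run:
```python
from h import *
s0=cv2.imread('pics/side0.png');s17=cv2.imread('pics/side17.png');s1=cv2.imread('pics/side24.png')
def m(a,b,y0,y1,x0,x1):
    t=cv2.resize(a[y0:y1,x0:x1],None,fx=8,fy=8,interpolation=2); r=cv2.matchTemplate(cv2.resize(b[y0-6:y1+6,x0-6:x1+6],None,fx=8,fy=8,interpolation=2),t,cv2.TM_CCOEFF_NORMED);_,q,_,l=cv2.minMaxLoc(r);return round(q,2),np.array(l)/8-6
print('cart+cap since home',m(s17,s1,174,210,243,276))
print('cart since start',m(s0,s1,174,204,243,265))
for n,b in dict(spanner=(228,252,244,306),spare_filter=(175,192,298,316),tape=(203,222,330,350),bottle=(130,180,230,260),cup=(245,290,395,430),jar=(210,250,380,410)).items(): print(n,m(s0,s1,*b))
t0=cv2.imread('pics/top0.png');t1=cv2.imread('pics/top24.png')
print('sparecap top',m(t0,t1,146,168,208,232),'tape top',m(t0,t1,126,158,262,294))
print(env.get_state()['force'].round(1))
```

```text
cart+cap since home (0.92, array([0., 0.]))
cart since start (0.93, array([-0.125,  0.   ]))
spanner (0.5, array([0.25 , 0.125]))
spare_filter (0.78, array([0., 0.]))
tape (0.72, array([-0.125,  0.125]))
bottle (1.0, array([0., 0.]))
cup (0.99, array([0., 0.]))
jar (0.98, array([0., 0.]))
sparecap top (0.92, array([0.125, 0.125])) tape top (0.9, array([-0.125,  0.   ]))
[-0.1  0.1  0.3]
```

```bash
python3 -c "
from cell import env
print(env.close_job())"
```

```text
the job is handed in; nothing more can be done
None
```

The cap is pressed home, the head is back at its home stop, and the job is handed in at about 24 s on the robot's clock. No verdict came back.

- **Pumping:** I gave five full squeezes of the trigger with a fingertip, then a sixth gentle one as a test. In that one the force climbed to about 16 N well before the trigger's stop while the cap's edge did not move, so I stopped. The neck was no longer visible, and the cap edge met the barrel edge to within about 0.4 mm.
- **Forces:** The full squeezes ended against the trigger's stop at up to 21 N, including the fifth, where the cap was already almost home (17.7 N). Sliding force read 13–14 N late in the strokes, above the 9–11 N given, so at first I could not tell seating from the trigger's stop. That is why I made the test squeeze.
- **Release:** I pressed the lever about 10 mm down, short of its 13–14 mm stop, with 7–9 N. I then dragged the head back until it stopped hard at 16 N.
- **Head check:** The side camera shows the head 19–20 mm further back than at the start, where I measured it at 20–22 mm. That fits the home stop, within about 2 mm.
- **Other checks:** The cartridge and cap have not moved since pressing, and the bystanders moved by no more than about 0.3 pixel. The spanner match was weak (0.50), probably because of shadow. The final picture could not be viewed because the limit was reached, so these last checks are numeric only.

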